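# Load the two-bay battery charger

### The arm

A 6-joint arm with a two-finger parallel gripper is mounted at the origin on the work surface; the furniture and walls round the work are solid. World frame = base frame: x ahead of the robot, y to its left, z up, the work surface at z = 0. Lengths are in mm, angles in rad, forces in N, time in s.
With the tool pointing down it reaches from about 350 to 975 mm from the base axis. Payload 7.1 kg.
Tool frame: the origin (TCP) lies midway between the tips of the shut fingers; the grasp point (between the pads) lies 19 mm behind it; z points along the fingers, y is the line along which they close (so a half turn about z gives the same grasp; the last joint's range is limited). The gripper opens to 88 mm and grips with 3 to 60 N. Pads are 20 mm wide; open, the fingers measure 115 mm over their backs; the gripper's body (75 mm by 178 mm) begins 61 mm behind the grasp point.
Start: joints at [1.133, 0.423, 1.63, -0, 1.089, -0.019], TCP at [254.133, 570.983, 222.675] pointing down, gripper open.
Joint ranges: [-3, 3], [-0.9, 2.11], [0.09, 2.58], [-1.31, 4.45], [0.11, 2.69], [-2.54, 2.54]. Speed limits (rad/s): [2.39, 2.39, 3.01, 3.14, 3.14, 3.14].

### API

Orientations are given as a rotation vector (axis times angle).
In Python, from workcell import ctrl gives the robot as it stands. The module is installed in compiled form; this text tells all that it offers.
- The arm moves only by the tool apply_moves, never from a script. Its argument "targets" is a list of rows, each a list of 3 entries, a list of its own where there are three numbers: the opening, from -1 (shut) to 1 (fully open), then the shift along the tool's x, y, z normalised to -1 to 1, where 1 is 5 cm, then the turn, a rotation vector about the tool's x, y, z normalised to -1 to 1, where 1 is 90 degrees. In form: [[jaw, [x, y, z], [wx, wy, wz]], ...]. A call has 1 to 8 rows; each row shifts and turns the commanded pose from where the row before left it, along the tool's axes as they then stand; what a row does not reach is not made up. A row lasts 1/8 s, in which the tool goes at most 62.5 mm and 10.7 degrees, less where a joint would pass 70% of its speed; a pose out of reach is approached as far as the arm can. A call with a number of a shift or a turn outside -1 to 1 is refused whole. A call with a gripper value outside its range is refused whole. The fingers move at their own pace and stop on an object; the grip force is fixed at half the most. Time passes only in rows, so rows that do not move let the fingers close. It gives the time, the measured TCP pose, the force, the opening and the grip force at its end, in the units of the state.
- ctrl.get_obs(): the state, without advancing time (a new reading comes with each control period).
- ctrl.get_image(name): name is "side" or "top" or "wrist"; returns a dict with "pixels" (400x640x3 uint8, blue, green, red), "camera_matrix" (3x3 intrinsics, pixels), "view" (4x4, takes a point from world to camera coordinates); the wrist camera has in their place "hand_eye" (4x4, takes a point from camera to tool coordinates, whose origin is the TCP and whose axes are the flange's). Camera axes: x right, y down, z forward; pixel columns grow to the right and rows downward; lengths in mm; the calibration is good to about 2 mm. A picture is of the moment at which its call begins: read the wrist's pose just before it. There is no depth.
- ctrl.close_job(): hands the job in; it is judged then, once.
Trained networks look in the newest picture that a camera, given by its name, has taken for a name from the list of things; names that differ only in an ending like _2 or _b are one class to them, and where a whole thing is asked for, a point or a joint stands for the part that bears it (a point fixed in the world has none). Each returns a list of dicts, best first, with "score" (0 to 1); they miss things now and then, are a little off and sometimes report something else, mostly with a low value. They report only what shows in the picture. A call takes as long as a camera call. They do not tell look-alikes from the thing itself.
- ctrl.masks_of(label, camera): "region" (400x640 bool, what is visible of it) and "bbox" ([left, top, right, bottom] in pixels, round what is visible of it).
- ctrl.pinpoint(label, camera): "xy" ([column, row] in pixels: a listed point, or the origin of a listed thing).
The state is a dict: "t": time; "qpos": joint angles; "qvel": joint speeds; "joint_torque": joint torques, N m; "ee_pos": TCP position; "orientation": TCP orientation; "ft_force": force on the tool from outside, world axes, zero at the start; "moment": the same for the moment, N m; "width": finger opening in mm; "grasp_force": force on a finger pad.
Only numpy, scipy, OpenCV 4.12 (cv2) and the standard library are available. Lean on these libraries where they do the work, as an engineer would, in place of code of your own. Each camera call takes 0.05 s, during which the arm holds its last target. There are 200 camera calls.

### The job

Put the two scanner batteries on charge: take the charger's stiff dust cover by its red handle and raise it until it stands straight up, not leaning back. Then drop the batteries upright, one after the other in any order, into the bays that fit them, right down to the floor: the slim blue-capped one into the narrow blue-marked bay, the thick orange-capped one into the wide orange-marked bay. Leave the cover standing straight up, knock no battery over, and leave the tape rolls and parcels where they are.

Things in the scene. Friction and masses are not known exactly. Their poses are not given: they have to be found in the camera images.
- charger: grey two-bay battery charger, fixed to the table: a block 170 (x) x 200 (y) x 75 (z) mm; origin at the centre of its underside, front (with the blue and the orange plate) = its -x, hinge of the cover along its rear (+x) top edge. The two bays are rectangular pockets in its top, 50 mm deep.
- slim_bay (a point): centre of the floor of the narrow, blue-marked bay, 25 mm above the table, 50 mm below the charger's top; the bay is 71 mm along the charger's x and 37 mm along its y, mouth chamfered 3 mm; axes as the charger's. Lies at (-25, +48, 25) mm in the charger's frame
- wide_bay (a point): centre of the floor of the wide, orange-marked bay, 25 mm above the table; 71 mm along the charger's x and 53 mm along its y, otherwise as slim_bay. Lies at (-25, -48, 25) mm in the charger's frame
- cover (a joint): angle of the white dust cover (162 x 194 x 6 mm): 0 = shut, lying level over the bays; 1.57 = standing straight up at the charger's rear edge; 2.1 = stop, leaning back away from the robot. The hinge is stiff: the cover stays where it is left (about 4 to 5 N at the handle moves it)
- cover_hinge (a point): centre of the cover's hinge line, at (80, 0, 81) mm in the charger's frame; the hinge line runs along the charger's y; axes as the charger's
- cover_handle (a point): middle of the red handle bar of the cover: a round bar 10 mm thick and 84 mm long, parallel to the hinge, 212 mm from the hinge line in the cover's plane; 43 mm of clear space between the bar and the cover's front edge, where a finger passes. Shut, it is in front of the charger, 81 mm above the table; with the cover upright it is at its top, 293 mm above the table
- slim_pack: slim battery: upright black block with blue cap, 64 (x) x 30 (y) x 100 (z) mm, 0.25 kg; origin at the centre of its underside, z up. Same either way round (half turn about z)
- wide_pack: thick battery: upright black block with orange cap, 64 (x) x 46 (y) x 100 (z) mm, 0.38 kg; origin at the centre of its underside, z up. Same either way round
- tape_clear: bystander: pale roll of parcel tape lying flat, 92 mm across, 48 mm high; origin at the centre of its underside
- tape_brown: bystander: brown roll of parcel tape lying flat, 110 mm across, 48 mm high; origin at the centre of its underside
- small_parcel: bystander: small cardboard parcel 75 x 112 x 47 mm high; origin at the centre of its underside
- flat_parcel: bystander: little flat cardboard parcel 55 x 76 x 30 mm high; origin at the centre of its underside
Mind the look-alikes: they are no part of the job. What is shaped like the wide_pack but purple or yellow is not meant.

How it is judged (in metres and radians):
On the way, in this order (a step that is already met when the one before it is completed fails the run):
1. the cover stands straight up (within 0.2 rad) with both batteries still outside the bays (value of joint cover between 1.37 and 1.77 rad and horizontal distance between slim_pack and slim_bay above 0.05 m and horizontal distance between wide_pack and wide_bay above 0.05 m), for 0.2 s.
2. one of the batteries is down in its own bay (((horizontal distance between slim_pack and slim_bay below 0.008 m and z of slim_pack in the frame of slim_bay below 0.006 m) or (horizontal distance between wide_pack and wide_bay below 0.008 m and z of wide_pack in the frame of wide_bay below 0.006 m))), for 0.2 s.
At the end, for the whole second after the job is handed in: The cover stands within 0.2 rad of straight up; each battery is upright (within 0.15 rad), at rest, in its own bay (within 8 mm of the bay's centre) and down on its floor (within 6 mm) (value of joint cover between 1.37 and 1.77 rad and horizontal distance between slim_pack and slim_bay below 0.008 m and z of slim_pack in the frame of slim_bay below 0.006 m and angle between each of slim_pack, wide_pack's own z axis and vertical below 0.15 rad and horizontal distance between wide_pack and wide_bay below 0.008 m and z of wide_pack in the frame of wide_bay below 0.006 m and linear speed of each of slim_pack, wide_pack below 0.02 m/s); the robot touches nothing.
It fails at once if the cover is pushed back beyond 1.9 rad (value of joint cover above 1.9 rad).
It fails at once if a tape roll or a parcel is shifted by more than 30 mm (distance of any of tape_clear, tape_brown, small_parcel, flat_parcel from where it was at the start of the episode above 0.03 m).
It fails at once if a battery is knocked over (angle between any of slim_pack, wide_pack's own z axis and vertical above 0.8 rad).
It also fails if it takes over 72 s, if anything falls off the work surface, if the arm or the gripper's body presses on something with over 40 N, if the wrist force passes 120 N, or if a joint passes its speed limit or range.

## Working session

There is one attempt and no reset: what is moved stays moved. The work goes in short steps, Python scripts to look and compute and a tool call to move; the robot and the scene stay as the last step left them, time stands still between calls to the robot, and variables do not carry over. Pictures are saved under pics/ and viewed, at most 10 in all, crops included, and the job is handed in when it is done.

Besides the shell and the picture viewer there is one more tool, called after "Call:" as name(argument=value, ...), one argument or row to a line, values as JSON. apply_moves: Moves the arm, as the interface text tells. Scaled input: -1 to 1 covers 5 cm each way for a shift and 90 degrees each way for a turn. Its arguments: {"type":"object","properties":{"targets":{"type":"array"}},"required":["targets"]}

```bash
mkdir -p pics; ls; python3 - <<'E'
from workcell import ctrl
import cv2,numpy as np
print(ctrl.get_obs())
for n in("top","side"):
    d=ctrl.get_image(n); cv2.imwrite(f"pics/{n}1.png",d["pixels"]); print(n,d["camera_matrix"],d["view"])
    for l in("charger","slim_pack","wide_pack","cover_handle","cover_hinge","slim_bay","wide_bay","tape_clear","tape_brown","small_parcel","flat_parcel"):
        print(l,[(np.round(r["xy"]),round(r["score"],2)) for r in ctrl.pinpoint(l,n)])
E
```

```text
pics
{'t': 0.0, 'qpos': array([ 1.13303935e+00,  4.23855089e-01,  1.63066590e+00, -2.09966855e-05,
        1.08859415e+00, -1.89964311e-02]), 'qvel': array([-0.00293711, -0.0007078 ,  0.00048064,  0.00107226,  0.00044351,
       -0.00017747]), 'joint_torque': array([-1.37066447e-03, -5.44607484e+01, -2.73669702e+01,  6.43134350e-02,
        2.25946424e-02, -1.02303331e-04]), 'ee_pos': array([253.89156183, 570.51167485, 221.90226804]), 'orientation': array([-6.5290876e-01, -3.0726629e+00,  2.3357791e-03]), 'ft_force': array([-0.46427647, -0.58909355, -0.40781925]), 'moment': array([-0.01669124, -0.0171806 ,  0.00854656]), 'grasp_force': 0.0, 'width': 87.64990855868963}
top [[402.25450222   0.         318.70663399]
 [  0.         402.25450222 196.68290792]
 [  0.           0.           1.        ]] [[ 1.47486459e-02 -9.99872892e-01  6.05609851e-03 -4.80820898e+00]
 [-9.96917141e-01 -1.51713097e-02 -7.69808114e-02  5.40021023e+02]
 [ 7.70629055e-02 -4.90206569e-03 -9.97014182e-01  1.23733750e+03]
 [ 0.00000000e+00  0.00000000e+00  0.00000000e+00  1.00000000e+00]]
charger [(array([280., 
[... 838 characters left out ...]
1e-01 -7.66232505e-01  1.50888949e+03]
 [ 0.00000000e+00  0.00000000e+00  0.00000000e+00  1.00000000e+00]]
charger [(array([341., 188.]), 0.73)]
slim_pack [(array([296., 289.]), 0.88)]
wide_pack [(array([362., 267.]), 0.85), (array([357., 306.]), 0.81), (array([330., 245.]), 0.76), (array([376., 337.]), 0.63), (array([328., 336.]), 0.59), (array([274., 264.]), 0.45)]
cover_handle [(array([301., 159.]), 0.83)]
cover_hinge [(array([368., 175.]), 0.59)]
slim_bay []
wide_bay [(array([336., 197.]), 0.71)]
tape_clear [(array([315., 139.]), 0.57)]
tape_brown [(array([278., 152.]), 0.74)]
small_parcel [(array([354., 302.]), 0.67), (array([360., 132.]), 0.58)]
flat_parcel [(array([276., 265.]), 0.6)]
```

```bash
python3 - <<'E'
import cv2
t=cv2.imread("pics/top1.png"); cv2.imwrite("pics/topc.png",cv2.resize(t[110:290,160:480],None,fx=2.5,fy=2.5,interpolation=cv2.INTER_CUBIC))
s=cv2.imread("pics/side1.png"); cv2.imwrite("pics/sidec.png",cv2.resize(s[90:370,230:450],None,fx=2.1,fy=2.1,interpolation=cv2.INTER_CUBIC))
E
```

```text
(no output)
```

View pics/topc.png

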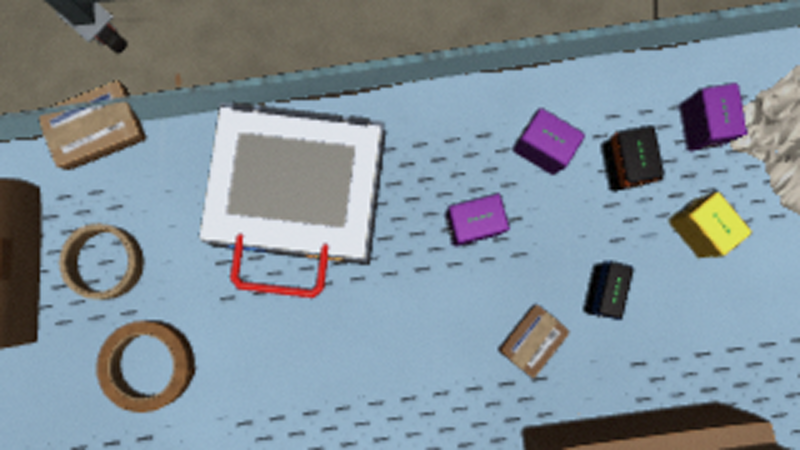

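View pics/sidec.png

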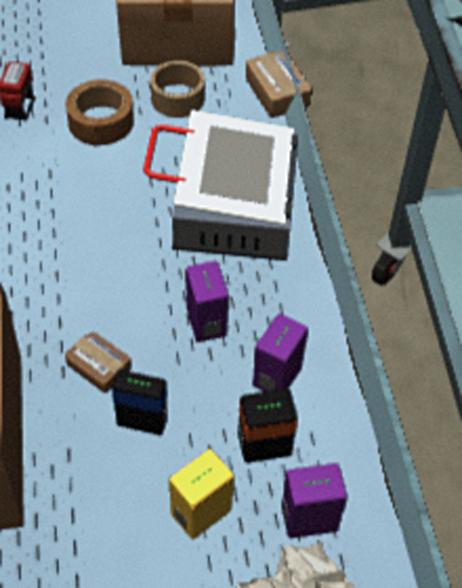

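Pack candidates, as top-view pixels:
- Slim: the only black block with a blue band, at (403,226).
- Wide-shaped: purple at (380,166), (351,197) and (445,156), yellow at (444,199), and black with an orange band at (414,173). By the description, the last one is the wide_pack.

The red handle is at (271,228), and the cover is shut. Next I'll fit the poses from the masks in both cameras.

```bash
cat > h.py <<'E'
import numpy as np,cv2
from scipy.optimize import minimize
from workcell import ctrl
def box(sx,sy,z0,z1,cx=0,cy=0):
    return np.array([[cx+a*sx/2,cy+b*sy/2,z] for a in(-1,1) for b in(-1,1) for z in(z0,z1)],float)
def place(P,p):
    c,s=np.cos(p[2]),np.sin(p[2]); return P@np.array([[c,s,0],[-s,c,0],[0,0,1]])+[p[0],p[1],0]
def proj(K,V,P):
    q=P@V[:3,:3].T+V[:3,3]; q=q@K.T; return q[:,:2]/q[:,2:]
def ray(K,V,uv,z):
    d=V[:3,:3].T@np.linalg.inv(K)@[uv[0],uv[1],1]; o=-V[:3,:3].T@V[:3,3]; return o+d*(z-o[2])/d[2]
def grab(n):
    if n=="wrist":
        o=ctrl.get_obs(); d=ctrl.get_image(n)
        T=np.eye(4); T[:3,:3]=cv2.Rodrigues(o["orientation"])[0]; T[:3,3]=o["ee_pos"]
        d["view"]=np.linalg.inv(T@d["hand_eye"])
    else: d=ctrl.get_image(n)
    return d
def sil(K,V,parts,p):
    m=np.zeros((400*2,640*2),np.uint8)
    for P in parts:
        h=cv2.convexHull(proj(K,V,place(P,p)).astype(np.float32))
        cv2.fillConvexPoly(m,np.round((h*2+.5)*16).astype(np.int32),1,shift=4)
    return cv2.resize(m.astype(np.float32),(640,400),interpolation=cv2.INTER_AREA)
def fit(views,parts,p0):
    "views: (K,V,mask)"
    def cost(p):
        return sum(np.abs(sil(K,V,parts,p)-m).sum()/m.sum() for K,V,m in views)
    best=None
    for y in p0[2]:
        S=np.array([[p0[0],p0[1],y]]*4,float); S[1,0]+=15;S[2,1]+=15;S[3,2]+=.2
        r=minimize(cost,[p0[0],p0[1],y],method="Nelder-Mead",options=dict(initial_simplex=S,xatol=.05,fatol=1e-4))
        if best is None or r.fun<best.fun: best=r
    return best.x,best.fun
E
python3 - <<'E'
from h import *
D={n:grab(n) for n in("top","side")}
C={n:(D[n]["camera_matrix"],D[n]["view"]) for n in D}
# approx pixel of the top: (col,row)
def near(l,n,uv):
    r=[m for m in ctrl.masks_of(l,n)]
    def c(m): b=m["bbox"]; return np.hypot((b[0]+b[2])/2-uv[0],(b[1]+b[3])/2-uv[1])
    m=min(r,key=c); print(l,n,np.round(m["bbox"]),round(m["score"],2),round(c(m),1)); return m["region"].astype(np.float32)
for l,sy,ut,us in(("slim_pack",30,(403,226),(296,282)),("wide_pack",46,(414,173),(357,292))):
    p0=ray(*C["top"],ut,90)
    v={n:(*C[n],near(l,n,u)) for n,u in(("top",ut),("side",us))}
    for k in(["top","side"],["top"],["side"]):
        x,f=fit([v[n] for n in k],[box(64,sy,0,100)],(p0[0],p0[1],np.arange(0,3.1,.5)))
        print(l,k,np.round(x[:2],1),round(np.degrees(x[2]),1),round(f,3))
for l,ut,us in(("cover_handle",(271,228),(305,165)),("charger",(280,183),(341,188))):
  for n,u in(("top",ut),("side",us)):
    for m in ctrl.masks_of(l,n)[:3]: print(l,n,np.round(m["bbox"]),round(m["score"],2),m["region"].sum())
# red handle
for n in D:
    hsv=cv2.cvtColor(D[n]["pixels"],cv2.COLOR_BGR2HSV)
    r=(((hsv[...,0]<6)|(hsv[...,0]>174))&(hsv[...,1]>170)&(hsv[...,2]>90)).astype(np.uint8)
    k,lab,st,ce=cv2.connectedComponentsWithStats(r)
    for i in range(1,k):
        if st[i,4]>15: print(n,st[i],ce[i])
E
```

```text
slim_pack top [396. 215. 414. 238.] 0.9 1.6
slim_pack side [284. 263. 310. 299.] 0.95 1.3
slim_pack ['top', 'side'] [ 453.2 -253.5] -8.7 0.303
slim_pack ['top'] [ 454.1 -252.2] -13.0 0.171
slim_pack ['side'] [ 453.5 -254.6] 172.7 0.126
wide_pack top [402. 160. 425. 183.] 0.9 1.3
wide_pack side [342. 278. 368. 307.] 0.76 2.0
wide_pack ['top', 'side'] [ 613.3 -283. ] 188.1 0.226
wide_pack ['top'] [ 614.1 -281.6] 198.2 0.124
wide_pack ['side'] [ 613.  -284.3] 6.7 0.08
cover_handle top [240. 155. 310. 226.] 0.88 3741
cover_handle side [298. 141. 371. 197.] 0.76 2522
charger top [241. 150. 313. 230.] 0.67 4278
charger side [297. 141. 372. 212.] 0.9 3616
top [110 196  13   5  20] [115.95 198.2 ]
top [253 204  38  25 172] [270.69186047 220.15116279]
top [193 298  23  15  85] [207.22352941 303.36470588]
side [163  89   3  10  21] [164.04761905  93.47619048]
side [230 121  14  12  33] [237.3030303 128.       ]
side [231 134   9   3  19] [234.84210526 135.31578947]
side [299 150  21  26  99] [305.57575758 162.14141414]
```

```bash
cat >> h.py <<'E'
BAR=[box(10,84,76,86,-132,0),box(50,10,76,86,-107,37),box(50,10,76,86,-107,-37)]
PLATE=box(162,194,78,84,-1,0)
BLOCK=box(170,200,0,75)
E
python3 - <<'E'
from h import *
D={n:grab(n) for n in("top","side")}
C={n:(D[n]["camera_matrix"],D[n]["view"]) for n in D}
p0=ray(*C["top"],(280,183),40)
def red(n):
    hsv=cv2.cvtColor(D[n]["pixels"],cv2.COLOR_BGR2HSV)
    r=(((hsv[...,0]<8)|(hsv[...,0]>172))&(hsv[...,1]>110)&(hsv[...,2]>70)).astype(np.uint8)
    k,lab,st,ce=cv2.connectedComponentsWithStats(r); u=(271,220) if n=="top" else(306,162)
    i=min(range(1,k),key=lambda i:np.hypot(*(ce[i]-u))+(100 if st[i,4]<40 else 0)); return (lab==i).astype(np.float32)
ch={n:(*C[n],ctrl.masks_of("charger",n)[0]["region"].astype(np.float32)) for n in D}
rd={n:(*C[n],red(n)) for n in D}
for k in(["top","side"],["top"],["side"]):
    for nm,src,parts in(("charger",ch,[BLOCK,PLATE]+BAR),("bar",rd,BAR)):
        x,f=fit([src[n] for n in k],parts,(p0[0],p0[1],[-.3,-.1,.1]))
        print(nm,k,np.round(x[:2],1),round(np.degrees(x[2]),1),round(f,3))
E
```

```text
charger ['top', 'side'] [577.1 130.7] -6.1 0.173
bar ['top', 'side'] [578.2 146.2] -4.4 2.488
charger ['top'] [578.  129.7] -5.6 0.077
bar ['top'] [578.4 121.3] -5.0 0.9
charger ['side'] [576.5 132.3] -5.9 0.086
bar ['side'] [574.6 139.3] -7.0 1.333
```

```bash
python3 -c "
import cv2
cv2.imwrite('pics/topfull.png',cv2.imread('pics/top1.png'))"
```

```text
(no output)
```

View pics/topfull.png

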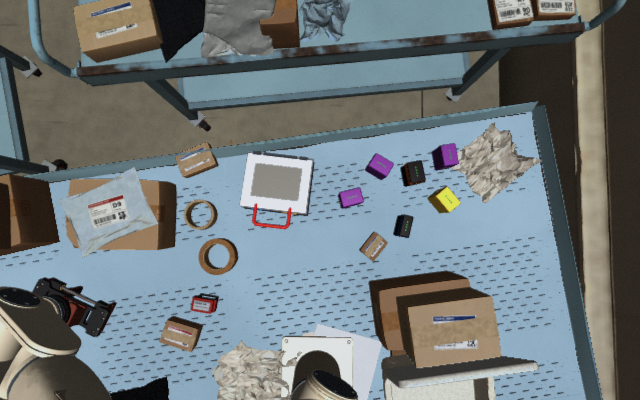

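The arm is at the left, and the gripper is near (75,305). There is a big parcel at (120,215) and tall boxes at (430,320), so I'll travel high and stay clear of both. The bar should be at about (446,144,81).

```bash
cat > go.py <<'E'
import sys,numpy as np,cv2
from workcell import ctrl
# target x y z, direction (deg) of tool y axis (mod 180), tool straight down
x,y,z,a=map(float,sys.argv[1:5])
o=ctrl.get_obs(); R=cv2.Rodrigues(o["orientation"])[0]; a=np.radians(a)
opts=[]
for s in(1,-1):
    Y=s*np.array([np.cos(a),np.sin(a),0]); Z=np.array([0,0,-1.]); T=np.c_[np.cross(Y,Z),Y,Z]
    opts.append((cv2.Rodrigues(R.T@T)[0].ravel(),T))
rv,T=min(opts,key=lambda t:np.linalg.norm(t[0])); d=np.array([x,y,z])-o["ee_pos"]
print("t",o["t"],"pos",o["ee_pos"].round(1),"width",round(o["width"],1),"q6",o["qpos"][5].round(2),"F",o["ft_force"].round(1))
print("shift/50 now-axes",(R.T@d/50).round(2)," after-turn axes",(T.T@d/50).round(2)," turn/90",(rv/(np.pi/2)).round(3), [ (t[0]/(np.pi/2)).round(2).tolist() for t in opts])
E
python3 go.py 446 144 250 -6
```

```text
t 1.9 pos [254.1 571.  222.7] width 87.4 q6 -0.02 F [ 0.4 -0.5 -0.6]
shift/50 now-axes [-6.98 -6.24 -0.55]  after-turn axes [-8.09  4.71 -0.55]  turn/90 [-0.   0.   0.8] [[-0.0, 0.0, 0.8], [-0.0, -0.0, -1.2]]
```

Call:
apply_moves(
  targets=[
    [1,[-0.3,-0.3,-0.3],[0,0,0]],
    [1,[-0.6,-0.55,-0.25],[0,0,0]],
    [1,[-0.6,-0.55,0],[0,0,0]],
    [1,[-0.6,-0.55,0],[0,0,0]],
    [1,[-0.6,-0.55,0],[0,0,0]],
    [1,[-0.6,-0.55,0],[0,0,0]],
    [1,[-0.6,-0.55,0],[0,0,0]],
    [1,[-0.6,-0.55,0],[0,0,0]],
  ],
)

```text
t: 2.9
ee_pos: [375.7, 288.7, 250.4]
orientation: [0.653, 3.073, 0.001]
ft_force: [-0.2, 0.7, 0.0]
width: 88.3
grasp_force: 0.0
```

Call:
apply_moves(
  targets=[
    [1,[-0.6,-0.55,0],[0,0,0]],
    [1,[-0.6,-0.55,0],[0,0,0]],
    [1,[0,0,0],[0,0,0.1]],
    [1,[0,0,0],[0,0,0.1]],
    [1,[0,0,0],[0,0,0.1]],
    [1,[0,0,0],[0,0,0.1]],
    [1,[0,0,0],[0,0,0.1]],
    [1,[0,0,0],[0,0,0.1]],
  ],
)

```text
t: 3.9
ee_pos: [407.8, 215.3, 250.3]
orientation: [1.983, 2.436, 0.0]
ft_force: [0.0, -0.4, -0.4]
width: 87.5
grasp_force: 0.0
```

Call:
apply_moves(
  targets=[
    [1,[0,0,0],[0,0,0.1]],
    [1,[0,0,0],[0,0,0.1]],
    [1,[0,0,0],[0,0,0]],
  ],
)

```text
t: 4.28
ee_pos: [407.8, 215.3, 250.3]
orientation: [2.333, 2.104, 0.0]
ft_force: [-0.1, -0.3, 0.7]
width: 87.5
grasp_force: 0.0
```

```bash
python3 go.py 446 144 250 -6; python3 - <<'E'
from h import *
d=grab("wrist"); cv2.imwrite("pics/w1.png",d["pixels"])
K,V=d["camera_matrix"],d["view"]
for l,z in(("cover_handle",81),("charger",0),("cover_hinge",81)):
    for r in ctrl.pinpoint(l,"wrist"): print(l,np.round(r["xy"]),round(r["score"],2),ray(K,V,r["xy"],z).round(1))
print("pred bar",proj(K,V,place(np.array([[-132,37,81],[-132,-37,81],[-82,0,81]]),(577.3,130.5,-.103))).round())
E
```

```text
t 4.275 pos [407.8 215.3 250.3] width 87.5 q6 0.56 F [-0.1 -0.3  0.7]
shift/50 now-axes [-1.34  0.91  0.01]  after-turn axes [-1.34  0.91  0.01]  turn/90 [ 0.    -0.     0.001] [[0.0, -0.0, 0.0], [0.0, 0.0, -2.0]]
cover_handle [360. 247.] 0.81 [449.9 129.3  81. ]
charger [439. 214.] 0.8 [573.3 129.5  -0. ]
cover_hinge [540. 237.] 0.86 [658.7 120.3  81. ]
pred bar [[357. 205.]
 [355. 265.]
 [399. 236.]]
```

View pics/w1.png

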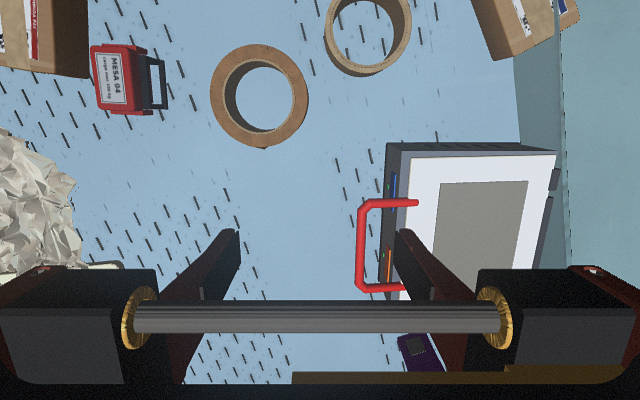

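The wrist view shows the handle, with the bar at column 361, rows 200–292. It looks a bit larger than predicted, so I'll triangulate its ends.

```bash
cat >> h.py <<'E'
def tri(obs):
    "obs: (K,V,uv) -> point, rms px"
    from scipy.optimize import least_squares
    r=least_squares(lambda X:np.concatenate([proj(K,V,X[None])[0]-u for K,V,u in obs]),[550,0,80]); return r.x,np.sqrt((r.fun**2).mean())
E
python3 - <<'E'
from h import *
D={n:grab(n) for n in("top","side","wrist")}
W=D["wrist"]; print("cam pos",np.linalg.inv(W["view"])[:3,3].round())
ends={}
for n,u in(("top",(271,220)),("side",(306,162)),("wrist",(370,247))):
    hsv=cv2.cvtColor(D[n]["pixels"],cv2.COLOR_BGR2HSV)
    r=(((hsv[...,0]<8)|(hsv[...,0]>172))&(hsv[...,1]>110)&(hsv[...,2]>70)).astype(np.uint8)
    k,lab,st,ce=cv2.connectedComponentsWithStats(r)
    i=min(range(1,k),key=lambda i:np.hypot(*(ce[i]-u))+(100 if st[i,4]<40 else 0)); print(n,st[i])
    ys,xs=np.where(lab==i); P=np.c_[xs,ys]
    # bar side (toward robot): top -> +rows; side/wrist -> -cols
    if n=="top": e=[P[(P@[-1,1]).argmax()],P[(P@[1,1]).argmax()]]
    else: e=[P[(P@[-1,-1]).argmax()],P[(P@[-1,1]).argmax()]]
    ends[n]=np.array(e,float); print(e)
for j in(0,1):
    for k in(["top","side","wrist"],["top","wrist"],["side","wrist"]):
        print(j,k,*[np.round(a,1) for a in tri([(D[n]["camera_matrix"],D[n]["view"],ends[n][j]) for n in k])])
for l in("cover_handle","cover_hinge"):
    o=[(D[n]["camera_matrix"],D[n]["view"],ctrl.pinpoint(l,n)[0]["xy"]) for n in D]
    print(l,*[np.round(a,1) for a in tri(o)])
E
```

```text
cam pos [416. 289. 414.]
top [252 204  39  25 213]
[array([254, 224]), array([288, 226])]
side [298 150  24  27 139]
[array([304, 150]), array([299, 172])]
wrist [ 355  198   64   95 1513]
[array([364, 202]), array([355, 284])]
0 ['top', 'side', 'wrist'] [454.3 191.6 106. ] 0.6
0 ['top', 'wrist'] [454.7 191.2 104.3] 0.7
0 ['side', 'wrist'] [454.7 191.9 106.5] 0.3
1 ['top', 'side', 'wrist'] [440.3  94.6 103. ] 1.2
1 ['top', 'wrist'] [440.6  91.3  97.1] 1.2
1 ['side', 'wrist'] [439.3  96.1 105. ] 0.4
cover_handle [448.9 141.2 102.6] 1.2
cover_hinge [658.1 121.1  75.9] 0.7
```

The bar centre is at about (448.5,142,103), so the cover is ajar by roughly 0.1 rad. At full opening the rear finger would hit the cover plate, so I'll go down with the jaws about 40 mm open.

Call:
apply_moves(
  targets=[
    [-0.1,[-0.45,0.32,0],[0,0,0]],
    [-0.1,[-0.45,0.32,0],[0,0,0]],
    [-0.1,[-0.48,0.31,0],[0,0,0]],
    [-0.1,[0,0,0.6],[0,0,0]],
    [-0.1,[0,0,0.6],[0,0,0]],
    [-0.1,[0,0,0],[0,0,0]],
  ],
)

```text
t: 5.68
ee_pos: [446.3, 141.1, 188.6]
orientation: [-2.333, -2.101, 0.006]
ft_force: [0.1, 0.1, 0.5]
width: 39.4
grasp_force: 0.0
```

```bash
python3 go.py 448.5 142 84 -6; python3 - <<'E'
from h import *
d=grab("wrist"); cv2.imwrite("pics/w2.png",d["pixels"])
E
```

```text
t 5.675 pos [446.3 141.1 188.6] width 39.4 q6 0.39 F [0.1 0.1 0.5]
shift/50 now-axes [0.03 0.05 2.09]  after-turn axes [0.02 0.04 2.09]  turn/90 [-0.003  0.001 -0.   ] [[-0.0, 0.0, -0.0], [0.0, 0.0, 2.0]]
```

View pics/w2.png

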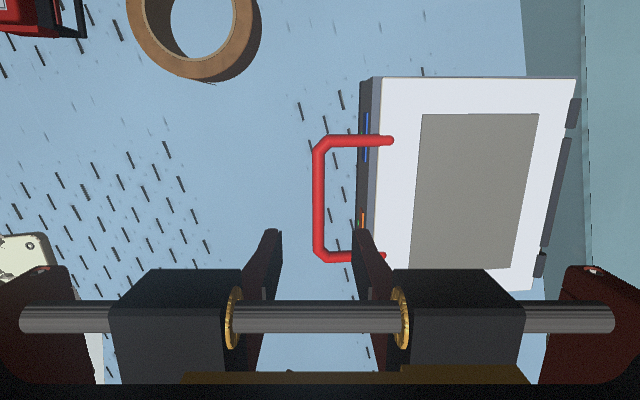

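The bar (column 319) is midway between the fingertips (275 and 362). Going down to grip it.

Call:
apply_moves(
  targets=[
    [-0.1,[0.03,0.05,0.5],[0,0,0]],
    [-0.1,[0,0,0.5],[0,0,0]],
    [-0.1,[0,0,0.5],[0,0,0]],
    [-0.1,[0,0,0.4],[0,0,0]],
    [-0.1,[0,0,0.2],[0,0,0]],
    [-1,[0,0,0],[0,0,0]],
    [-1,[0,0,0],[0,0,0]],
    [-1,[0,0,0],[0,0,0]],
  ],
)

```text
t: 6.72
ee_pos: [449.2, 143.1, 85.6]
orientation: [-2.334, -2.1, 0.003]
ft_force: [-12.6, 8.9, 2.8]
width: 13.1
grasp_force: 6.3
```

Call:
apply_moves(
  targets=[
    [-1,[0,0,0],[0,0,0]],
    [-1,[0,0,0],[0,0,0]],
  ],
)

```text
t: 6.98
ee_pos: [447.3, 143.3, 85.1]
orientation: [-2.333, -2.099, 0.006]
ft_force: [-10.2, 6.0, 3.3]
width: 9.2
grasp_force: 30.0
```

```bash
python3 go.py 448.5 142 84 -6; python3 - <<'E'
import numpy as np,cv2
from workcell import ctrl
# arc of the handle: charger-plane steps along tool y (=+charger x) and -z, in /50 units
a0=np.arcsin((ctrl.get_obs()["ee_pos"][2]+19-81)/212); print("a0",a0)
R=cv2.Rodrigues(ctrl.get_obs()["orientation"])[0]; print("tool y",R[:,1].round(3))
a=np.linspace(a0,1.57,17); print(np.c_[a[1:],-212*np.diff(np.cos(a))/50,-212*np.diff(np.sin(a))/50].round(3))
E
```

```text
t 6.975 pos [447.3 143.3  85.1] width 9.2 q6 0.39 F [-10.2   6.    3.3]
shift/50 now-axes [-0.02  0.03  0.02]  after-turn axes [-0.02  0.03  0.02]  turn/90 [-0.004  0.    -0.001] [[-0.0, 0.0, -0.0], [0.0, 0.01, 2.0]]
a0 0.10904816370958698
tool y [ 0.994 -0.105 -0.006]
[[ 0.2    0.06  -0.382]
 [ 0.292  0.094 -0.375]
 [ 0.383  0.128 -0.365]
 [ 0.474  0.161 -0.352]
 [ 0.566  0.192 -0.336]
 [ 0.657  0.222 -0.317]
 [ 0.748  0.25  -0.295]
 [ 0.84   0.276 -0.271]
 [ 0.931  0.3   -0.245]
 [ 1.022  0.321 -0.217]
 [ 1.113  0.339 -0.187]
 [ 1.205  0.355 -0.155]
 [ 1.296  0.367 -0.122]
 [ 1.387  0.377 -0.088]
 [ 1.479  0.383 -0.053]
 [ 1.57   0.387 -0.018]]
```

Call:
apply_moves(
  targets=[
    [-1,[0,0.06,-0.38],[0,0,0]],
    [-1,[0,0.09,-0.38],[0,0,0]],
    [-1,[0,0.13,-0.36],[0,0,0]],
    [-1,[0,0.16,-0.35],[0,0,0]],
    [-1,[0,0.19,-0.34],[0,0,0]],
    [-1,[0,0.22,-0.32],[0,0,0]],
  ],
)

```text
t: 7.72
ee_pos: [489.7, 139.0, 191.8]
orientation: [-2.331, -2.099, 0.006]
ft_force: [-5.7, 4.4, -1.3]
width: 9.0
grasp_force: 30.0
```

```bash
python3 go.py 448.5 142 84 -6; python3 -c "
from workcell import ctrl;print(ctrl.get_obs()['grasp_force'])"
```

```text
t 7.725 pos [489.7 139.  191.8] width 9.0 q6 0.36 F [-5.7  4.4 -1.3]
shift/50 now-axes [-0.03 -0.81  2.16]  after-turn axes [-0.03 -0.83  2.16]  turn/90 [-0.004 -0.    -0.   ] [[-0.0, -0.0, -0.0], [-0.0, 0.01, 2.0]]
29.992169737815857
```

The grip is holding and the forces are low, so I'll finish the arc.

Call:
apply_moves(
  targets=[
    [-1,[0,0.25,-0.3],[0,0,0]],
    [-1,[0,0.28,-0.27],[0,0,0]],
    [-1,[0,0.3,-0.24],[0,0,0]],
    [-1,[0,0.32,-0.22],[0,0,0]],
    [-1,[0,0.34,-0.19],[0,0,0]],
  ],
)

```text
t: 8.35
ee_pos: [564.9, 131.0, 254.1]
orientation: [-2.332, -2.1, 0.004]
ft_force: [-6.9, 2.1, 5.3]
width: 9.1
grasp_force: 30.0
```

Call:
apply_moves(
  targets=[
    [-1,[0,0.36,-0.15],[0,0,0]],
    [-1,[0,0.37,-0.12],[0,0,0]],
    [-1,[0,0.38,-0.09],[0,0,0]],
    [-1,[0,0.38,-0.05],[0,0,0]],
    [-1,[0,0.37,-0.02],[0,0,0]],
    [-1,[0,0,0],[0,0,0]],
    [-1,[0,0,0],[0,0,0]],
  ],
)

```text
t: 9.22
ee_pos: [659.7, 120.8, 274.9]
orientation: [2.333, 2.101, 0.002]
ft_force: [2.3, -2.0, 2.7]
width: 9.3
grasp_force: 30.0
```

```bash
python3 go.py 656 120 274 -6; python3 - <<'E'
from h import *
D={n:grab(n) for n in("top","side")}
cv2.imwrite("pics/up.png",np.hstack([cv2.resize(D["top"]["pixels"][120:260,200:340],None,fx=2.8,fy=2.8),cv2.resize(D["side"]["pixels"][60:260,260:460],(392,392))]))
for l in("cover_handle","cover_hinge"):
    p={n:ctrl.pinpoint(l,n) for n in D}; print(l,p)
    if all(p.values()): print(*[np.round(a,1) for a in tri([(D[n]["camera_matrix"],D[n]["view"],p[n][0]["xy"]) for n in D])])
E
```

```text
t 9.225 pos [659.7 120.8 274.9] width 9.3 q6 0.27 F [ 2.3 -2.   2.7]
shift/50 now-axes [-0.02 -0.07  0.02]  after-turn axes [-0.02 -0.07  0.02]  turn/90 [ 0.001 -0.    -0.   ] [[0.0, -0.0, -0.0], [-0.0, -0.0, 2.0]]
cover_handle {'top': [{'xy': [272.8, 141.1], 'score': 0.74}, {'xy': [202.1, 214.3], 'score': 0.6}], 'side': [{'xy': [374.7, 119.0], 'score': 0.83}]}
[655.9 119.6 300.2] 0.7
cover_hinge {'top': [{'xy': [220.4, 254.7], 'score': 0.21}], 'side': [{'xy': [368.2, 172.6], 'score': 0.86}, {'xy': [331.9, 194.7], 'score': 0.42}]}
[ 501.9  381.2 -226.7] 32.4
```

View pics/up.png

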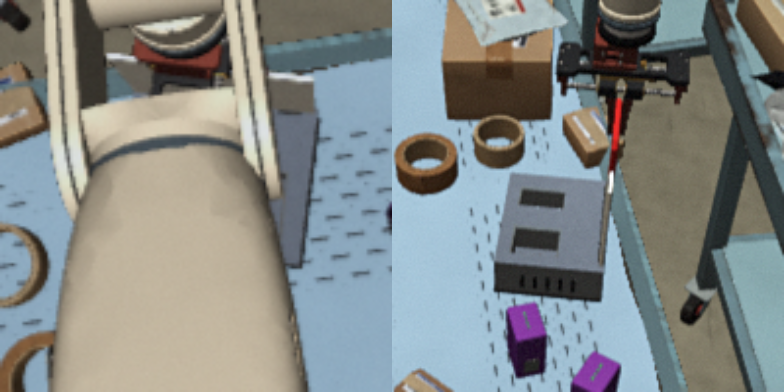

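The cover is upright. The bar is at z=294, in line with the hinge. Next I'll release, lift straight up, and go to the slim pack.

Call:
apply_moves(
  targets=[
    [-0.4,[0,0,0],[0,0,0]],
    [-0.4,[0,0,0],[0,0,0]],
    [-0.4,[0,0,0],[0,0,0]],
    [-0.4,[0,0,-0.3],[0,0,0]],
    [-0.4,[0,0,-0.6],[0,0,0]],
    [-0.4,[0,0,-0.6],[0,0,0]],
    [-0.4,[0,0,0],[0,0,0]],
  ],
)

```text
t: 10.4
ee_pos: [660.7, 121.3, 353.0]
orientation: [2.332, 2.1, 0.008]
ft_force: [0.0, -0.6, 0.2]
width: 26.4
grasp_force: 0.0
```

```bash
python3 go.py 453 -253 270 81
```

```text
t 10.4 pos [660.7 121.3 353. ] width 26.4 q6 0.27 F [ 0.  -0.6  0.2]
shift/50 now-axes [-7.88 -3.36  1.63]  after-turn axes [ 2.93 -8.04  1.66]  turn/90 [ 0.004  0.002 -0.967] [[0.0, 0.0, -0.97], [0.0, -0.0, 1.03]]
```

Call:
apply_moves(
  targets=[
    [0.2,[-0.5,-0.2,0],[0,0,0]],
    [0.6,[-0.85,-0.36,0],[0,0,0]],
    [1,[-0.85,-0.36,0],[0,0,0]],
    [1,[-0.85,-0.36,0],[0,0,0]],
    [1,[-0.85,-0.36,0],[0,0,0]],
    [1,[-0.85,-0.36,0],[0,0,0]],
    [1,[-0.85,-0.36,0],[0,0,0]],
    [1,[-0.85,-0.36,0],[0,0,0]],
  ],
)

```text
t: 11.4
ee_pos: [489.0, -186.5, 348.5]
orientation: [-2.334, -2.102, 0.001]
ft_force: [0.3, -0.9, 1.2]
width: 87.5
grasp_force: 0.0
```

Call:
apply_moves(
  targets=[
    [1,[-0.85,-0.36,0],[0,0,0]],
    [1,[-0.58,-0.28,0],[0,0,0]],
    [1,[0,0,0.2],[0,0,-0.11]],
    [1,[0,0,0.2],[0,0,-0.11]],
    [1,[0,0,0.2],[0,0,-0.11]],
    [1,[0,0,0.2],[0,0,-0.11]],
    [1,[0,0,0.2],[0,0,-0.11]],
    [1,[0,0,0.2],[0,0,-0.11]],
  ],
)

```text
t: 12.4
ee_pos: [450.5, -253.0, 288.1]
orientation: [-0.977, -2.984, -0.001]
ft_force: [0.5, 0.4, -0.2]
width: 87.8
grasp_force: 0.0
```

Call:
apply_moves(
  targets=[
    [1,[0,0,0.2],[0,0,-0.11]],
    [1,[0,0,0.2],[0,0,-0.11]],
    [1,[0,0,0],[0,0,-0.09]],
    [1,[0,0,0],[0,0,0]],
  ],
)

```text
t: 12.9
ee_pos: [450.6, -253.0, 268.5]
orientation: [-0.24, -3.131, -0.001]
ft_force: [-0.9, -0.7, 0.1]
width: 88.0
grasp_force: 0.0
```

```bash
cat > wfit.py <<'E'
from h import *
import sys
def wfit(l,sy,p0,uvtop,uvside):
    D={n:grab(n) for n in("wrist","top","side")}; out={}
    for n in D:
        K,V=D[n]["camera_matrix"],D[n]["view"]; B=[box(64,sy,0,100)]
        u=proj(K,V,place(np.array([[0,0,50.]]),p0))[0]
        ms=ctrl.masks_of(l,n)
        if not ms: print(n,"none"); continue
        c=lambda m:np.hypot((m["bbox"][0]+m["bbox"][2])/2-u[0],(m["bbox"][1]+m["bbox"][3])/2-u[1])
        m=min(ms,key=c); print(n,"pred",u.round(),"bbox",np.round(m["bbox"]),round(m["score"],2),"off",round(c(m)))
        if c(m)<40: out[n]=(K,V,m["region"].astype(np.float32))
    for k in [[n] for n in out]+[list(out)]:
        x,f=fit([out[n] for n in k],B,(p0[0],p0[1],[p0[2]-.25,p0[2],p0[2]+.25])); print(k,x[:2].round(1),np.degrees(x[2]).round(1),round(f,3))
    return D
E
python3 go.py 453 -253 270 81; python3 - <<'E'
from wfit import *
D=wfit("slim_pack",30,(453.3,-253.5,-.15),0,0); cv2.imwrite("pics/w3.png",D["wrist"]["pixels"])
E
```

```text
t 12.9 pos [ 450.6 -253.   268.5] width 88.0 q6 -1.95 F [-0.9 -0.7  0.1]
shift/50 now-axes [-0.05  0.01 -0.03]  after-turn axes [-0.05  0.01 -0.03]  turn/90 [ 0.    -0.001  0.003] [[0.0, -0.0, 0.0], [0.0, 0.0, -2.0]]
wrist pred [317. 174.] bbox [303. 141. 330. 212.] 0.77 off 3
top none
side pred [297. 281.] bbox [282. 268. 312. 299.] 0.69 off 2
['wrist'] [ 452.  -255.1] -13.8 0.125
['side'] [ 452.5 -253.6] -5.8 0.113
['wrist', 'side'] [ 451.9 -254.9] -10.8 0.243
```

View pics/w3.png

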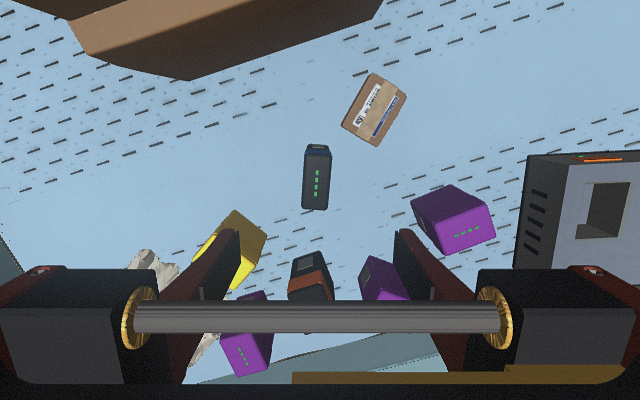

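The slim pack stands clear at (317,177) with its blue side away from the camera, and no neighbours within finger reach. The orange pack is at (310,275), between the yellow and purple look-alikes. I'll descend on the slim pack.

```bash
python3 go.py 452 -254.5 61 79
```

```text
t 13.2 pos [ 451.  -253.3  269.2] width 87.8 q6 -1.95 F [-0.4 -0.8  0.1]
shift/50 now-axes [-0.02 -0.02  4.16]  after-turn axes [-0.02 -0.02  4.16]  turn/90 [-0.     0.     0.025] [[-0.0, 0.0, 0.02], [-0.0, -0.0, -1.98]]
```

Call:
apply_moves(
  targets=[
    [0.6,[-0.02,-0.02,0.4],[0,0,0.02]],
    [0.6,[0,0,0.8],[0,0,0]],
    [0.6,[0,0,0.8],[0,0,0]],
    [0.6,[0,0,0.5],[0,0,0]],
  ],
)

```text
t: 13.7
ee_pos: [451.2, -254.1, 142.5]
orientation: [-0.288, -3.127, -0.001]
ft_force: [-0.7, -0.6, -0.4]
width: 70.4
grasp_force: 0.0
```

```bash
python3 go.py 452 -254.5 61 79;  python3 - <<'E'
from wfit import *
D=wfit("slim_pack",30,(452,-254.5,-.19),0,0)
E
```

```text
t 13.7 pos [ 451.2 -254.1  142.5] width 70.4 q6 -1.92 F [-0.7 -0.6 -0.4]
shift/50 now-axes [-0.02 -0.01  1.63]  after-turn axes [-0.02 -0.01  1.63]  turn/90 [ 0.    -0.001  0.005] [[0.0, -0.0, 0.01], [0.0, 0.0, -1.99]]
wrist pred [317. 201.] bbox [296. 155. 342. 263.] 0.64 off 8
top pred [403. 226.] bbox [406. 219. 408. 228.] 0.52 off 5
side pred [296. 281.] bbox [285. 268. 311. 297.] 0.65 off 2
['wrist'] [ 451.6 -254.9] -13.5 0.056
['top'] [ 457.7 -245.8] -0.3 16.857
['side'] [ 454.1 -259.2] 1.5 0.381
['wrist', 'top', 'side'] [ 453.2 -250.3] -0.4 17.631
```

Call:
apply_moves(
  targets=[
    [0.6,[0,0,0.4],[0,0,0.03]],
    [0.6,[0,0,0.6],[0,0,0]],
    [0.6,[0,0,0.43],[0,0,0]],
    [0.6,[0,0,0.2],[0,0,0]],
    [-1,[0,0,0],[0,0,0]],
    [-1,[0,0,0],[0,0,0]],
    [-1,[0,0,0],[0,0,0]],
    [-1,[0,0,0],[0,0,0]],
  ],
)

```text
t: 15.0
ee_pos: [452.2, -254.6, 63.2]
orientation: [0.361, 3.12, -0.001]
ft_force: [0.3, 0.0, 0.4]
width: 34.0
grasp_force: 0.0
```

Call:
apply_moves(
  targets=[
    [-1,[0,0,0],[0,0,0]],
    [-1,[0,0,0],[0,0,0]],
  ],
)

```text
t: 15.25
ee_pos: [452.1, -254.6, 63.1]
orientation: [0.361, 3.12, -0.0]
ft_force: [-1.7, 0.6, 5.9]
width: 29.9
grasp_force: 30.0
```

The slim pack is gripped at 29.9 mm width. I'll lift it and carry it toward the charger.

Call:
apply_moves(
  targets=[
    [-1,[0,0,-0.4],[0,0,0]],
    [-1,[0,0,-0.8],[0,0,0]],
    [-1,[0,0,-0.8],[0,0,0]],
    [-1,[0,0,-0.8],[0,0,0]],
    [-1,[0,0,-0.6],[0,0,0]],
    [-1,[0,0,-0.4],[0,0,0]],
    [-1,[0,0,0],[0,0,0]],
  ],
)

```text
t: 16.12
ee_pos: [452.3, -254.7, 253.5]
orientation: [0.361, 3.119, -0.001]
ft_force: [0.3, -0.0, -3.4]
width: 30.0
grasp_force: 30.0
```

```bash
python3 go.py 500 60 253 84; python3 -c "
from workcell import ctrl;o=ctrl.get_obs();print(o['width'],o['grasp_force'])"
```

```text
t 16.125 pos [ 452.3 -254.7  253.5] width 30.0 q6 -1.88 F [ 0.3 -0.  -3.4]
shift/50 now-axes [0.51 6.35 0.  ]  after-turn axes [-0.29  6.36  0.01]  turn/90 [-0.001  0.001 -0.08 ] [[-0.0, 0.0, -0.08], [0.0, 0.0, 1.92]]
30.00394839298495 29.98935431241989
```

Call:
apply_moves(
  targets=[
    [-1,[0,0.3,0],[0,0,-0.08]],
    [-1,[-0.04,0.8,0],[0,0,0]],
    [-1,[-0.05,0.9,0],[0,0,0]],
    [-1,[-0.05,0.9,0],[0,0,0]],
    [-1,[-0.05,0.9,0],[0,0,0]],
    [-1,[-0.05,0.9,0],[0,0,0]],
    [-1,[-0.05,0.9,0],[0,0,0]],
    [-1,[0,0.6,0],[0,0,0]],
  ],
)

```text
t: 17.12
ee_pos: [499.7, 53.8, 250.9]
orientation: [-0.162, -3.135, 0.0]
ft_force: [-0.1, -0.2, -3.7]
width: 29.8
grasp_force: 30.0
```

Call:
apply_moves(
  targets=[
    [-1,[0,0.1,0],[0,0,0]],
    [-1,[0,0,0],[0,0,0]],
  ],
)

```text
t: 17.38
ee_pos: [500.4, 56.7, 251.6]
orientation: [-0.163, -3.135, 0.001]
ft_force: [-0.4, 0.1, -2.7]
width: 29.9
grasp_force: 30.0
```

```bash
python3 go.py 557 181 253 84; python3 - <<'E'
from h import *
D={n:grab(n) for n in("wrist","side","top")}
cv2.imwrite("pics/w4.png",D["wrist"]["pixels"])
for l,z in(("slim_bay",25),("wide_bay",25),("charger",0),("cover_hinge",81)):
    for n in D:
        for r in ctrl.pinpoint(l,n)[:2]:
            print(l,n,np.round(r["xy"]),round(r["score"],2),ray(D[n]["camera_matrix"],D[n]["view"],r["xy"],z).round(1))
E
```

```text
t 17.375 pos [500.4  56.7 251.6] width 29.9 q6 -1.38 F [-0.4  0.1 -2.7]
shift/50 now-axes [-0.87  2.59 -0.03]  after-turn axes [-0.87  2.59 -0.03]  turn/90 [-0.    -0.001  0.001] [[-0.0, -0.0, 0.0], [0.0, -0.0, -2.0]]
slim_bay wrist [416. 204.] 0.83 [558.  180.7  25. ]
slim_bay side [333. 171.] 0.69 [547.1 177.   25. ]
wide_bay wrist [341. 206.] 0.62 [551.   82.3  25. ]
wide_bay side [330. 195.] 0.59 [538.5  75.7  25. ]
wide_bay side [359. 137.] 0.28 [638.1 344.2  25. ]
charger wrist [373. 214.] 0.61 [576.3 128.4   0. ]
charger side [341. 189.] 0.66 [574.5 123.2   0. ]
charger top [278. 184.] 0.89 [579.2 132.1   0. ]
cover_hinge side [365. 174.] 0.81 [647.4 116.4  81. ]
cover_hinge top [279. 155.] 0.85 [658.7 125.4  81. ]
```

View pics/w4.png

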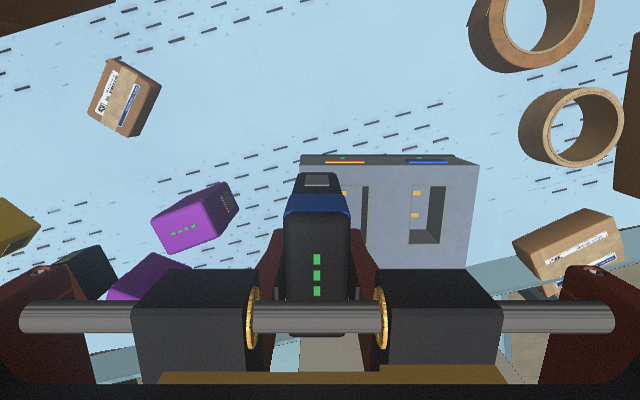

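The held pack is at (317,250), and the slim bay mouth is clear at about (427,215). I'll fit the mouth and the held pack in this same camera so that any calibration bias cancels.

```bash
cat > bay.py <<'E'
from h import *
def comp(img,seed,tol=None):
    "dark pocket round the seed, enclosed by the top face colour"
    lab=cv2.cvtColor(cv2.GaussianBlur(img,(3,3),0),cv2.COLOR_BGR2LAB).astype(float)
    return lab
def mouth(d,which,c0,tool_note=""):
    K,V=d["camera_matrix"],d["view"]; sy=37 if which=="slim" else 53; off=48 if which=="slim" else -48
    big=sil(K,V,[box(71+30,sy+26,75,75,-25,off)],c0)>.5; inner=sil(K,V,[box(71+8,sy+8,75,75,-25,off)],c0)>.01
    lab=cv2.cvtColor(d["pixels"],cv2.COLOR_BGR2LAB).astype(float)
    face=np.median(lab[big&~inner],axis=0); dif=np.linalg.norm(lab-face,axis=2)
    m=((dif>14)&big).astype(np.uint8); m=cv2.morphologyEx(m,cv2.MORPH_CLOSE,np.ones((3,3)))
    k,l,st,ce=cv2.connectedComponentsWithStats(m); i=1+st[1:,4].argmax(); M=(l==i).astype(np.uint8)
    cs,_=cv2.findContours(M,cv2.RETR_EXTERNAL,cv2.CHAIN_APPROX_NONE); cv2.drawContours(M,cs,-1,1,-1)
    print(which,"face",face.round(),"comp",st[i])
    for g in(0,6):
        x,f=fit([(K,V,M.astype(np.float32))],[box(71+g,sy+g,75,75,-25,off)],(c0[0],c0[1],[c0[2]]))
        b=place(np.array([[-25,off,25.]]),x)[0]; print(" g",g,"charger",x[:2].round(1),np.degrees(x[2]).round(1),"bay",b.round(1),"cost",round(f,3))
    return M
def held(d,l,sy,zb,p0,rmax):
    K,V=d["camera_matrix"],d["view"]; u=proj(K,V,place(np.array([[0,0,zb+30.]]),p0))[0]
    m=min(ctrl.masks_of(l,"wrist"),key=lambda m:np.hypot(*(np.array([(m["bbox"][0]+m["bbox"][2])/2,(m["bbox"][1]+m["bbox"][3])/2])-u)))
    M=m["region"].astype(np.float32); print("held bbox",np.round(m["bbox"]),round(m["score"],2)); M[rmax:]=0
    B=[box(64,sy,zb,zb+100)]
    def cost(p):
        s=sil(K,V,B,p); s[rmax:]=0; return np.abs(s-M).sum()/M.sum()
    S=np.array([p0]*4,float); S[1,0]+=8;S[2,1]+=8;S[3,2]+=.1
    r=minimize(cost,p0,method="Nelder-Mead",options=dict(initial_simplex=S,xatol=.05,fatol=1e-4)); print("held",r.x[:2].round(1),np.degrees(r.x[2]).round(1),round(r.fun,3))
E
python3 - <<'E'
from bay import *
d=grab("wrist"); o=ctrl.get_obs(); e=o["ee_pos"]; print(e.round(1))
M=mouth(d,"slim",(577.3,130.5,-.105))
held(d,"slim_pack",30,e[2]-63,(e[0],e[1],-.105),245)
S=grab("side"); mouth(S,"slim",(577.3,130.5,-.105)); mouth(S,"wide",(577.3,130.5,-.105))
E
```

```text
[501.1  57.  252.7]
slim face [156. 127. 118.] comp [ 407  183   39   61 1311]
 g 0 charger [577.7 127.5] -5.1 bay [557.1 177.5  25. ] cost 0.531
 g 6 charger [577.  127.5] -6.5 bay [557.6 178.   25. ] cost 0.797
held bbox [284. 167. 350. 340.] 0.96
held [504.3  56.1] -5.0 0.048
slim face [138. 128. 120.] comp [320 152  29  16 288]
 g 0 charger [572.4 128.5] 1.8 bay [545.9 175.7  25. ] cost 0.299
 g 6 charger [568.1 125.9] -6.5 bay [548.7 176.5  25. ] cost 0.225
wide face [135. 128. 120.] comp [320 176  26  14 271]
 g 0 charger [577.4 129.9] -6.8 bay [547.   85.1  25. ] cost 0.228
 g 6 charger [572.8 128.6] -2.6 bay [545.6  81.8  25. ] cost 0.368
```

```bash
python3 - <<'E'
from h import *
d=grab("wrist"); K,V=d["camera_matrix"],d["view"]
x0,y0,f=285,145,4
im=cv2.resize(d["pixels"][y0:y0+125,x0:x0+200],None,fx=f,fy=f,interpolation=cv2.INTER_LINEAR)
p=(577.3,130.5,-.105)
def rect(sx,sy,z,cx,cy,col):
    P=np.array([[cx-sx/2,cy-sy/2,z],[cx+sx/2,cy-sy/2,z],[cx+sx/2,cy+sy/2,z],[cx-sx/2,cy+sy/2,z]])
    q=(proj(K,V,place(P,p))+.5-[x0,y0])*f; cv2.polylines(im,[np.round(q).astype(np.int32)],True,col,1)
rect(170,200,75,0,0,(0,0,255)); rect(71,37,75,-25,48,(0,255,0)); rect(71,37,25,-25,48,(255,0,255))
cv2.imwrite("pics/ov.png",im)
E
```

```text
(no output)
```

View pics/ov.png

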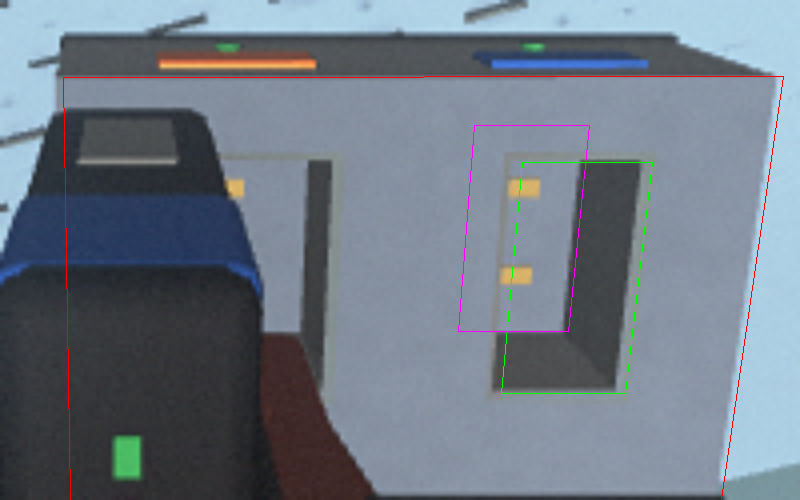

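The outline fits well. The bay mouth is about 2–2.5 mm further to −y than predicted, and x agrees. Now I'll check the held pack's offset the same way, from its −x face edges at rows 172 and 211.

```bash
python3 - <<'E'
from h import *
d=grab("wrist"); e=ctrl.get_obs()["ee_pos"]; K,V=d["camera_matrix"],d["view"]; zb=e[2]-63.1
for dx in(0,2,4):
    P=np.array([[-32,-15,zb],[-32,15,zb],[-32,-15,zb+100],[-32,15,zb+100]]); print(dx,proj(K,V,place(P,(e[0]+dx*.995,e[1]-dx*.105,-.105))).round(1).tolist())
g=d["pixels"][:,:,:].astype(float).sum(2)
# edges down the middle columns: table/charger -> pack bottom, blue -> black
col=g[160:225,310:324].mean(1); dcol=np.diff(col); print("row steps",[(160+i+1,round(v)) for i,v in enumerate(dcol) if abs(v)>25])
for r in(176,182,225,235):
    row=g[r-1:r+2,270:365].mean(0); dr=np.diff(row); i,j=dr[:45].argmin(),45+dr[45:].argmax(); print(r,271+i,271+j,"mid",271+(i+j)/2)
for p in((576.8,128.2,-.105),):
    print("mouth",proj(K,V,place(np.array([[-60.5,29.5,75],[-60.5,66.5,75],[10.5,29.5,75],[10.5,66.5,75]]),p)).round(1).tolist())
E
```

```text
0 [[297.7, 169.7], [338.2, 169.7], [284.3, 213.5], [353.9, 213.5]]
2 [[297.8, 172.4], [338.1, 172.3], [284.5, 217.9], [353.7, 217.9]]
4 [[297.8, 175.0], [338.1, 175.0], [284.6, 222.2], [353.6, 222.2]]
row steps [(164, 138), (165, 57), (172, -218), (173, -79), (174, 31), (175, 54), (184, 66), (185, 146), (186, -250), (187, -53), (194, 37), (210, 34), (211, -67), (212, -28)]
176 297 337 mid 317.0
182 295 339 mid 317.0
225 283 351 mid 317.0
235 272 362 mid 317.0
mouth [[412.9, 184.8], [445.6, 184.8], [407.9, 242.5], [438.8, 242.5]]
```

Target TCP for the slim bay: (556.3,179.4), tool y at 84°. I'll move over the bay, then lower.

```bash
python3 go.py 556.3 179.4 180 84
```

```text
t 18.375 pos [501.1  57.  252.7] width 29.8 q6 -1.38 F [-0.7  0.1 -3. ]
shift/50 now-axes [-0.84  2.55  1.45]  after-turn axes [-0.84  2.55  1.45]  turn/90 [-0.  0.  0.] [[-0.0, 0.0, 0.0], [-0.0, -0.0, -2.0]]
```

Call:
apply_moves(
  targets=[
    [-1,[-0.2,0.5,0],[0,0,0]],
    [-1,[-0.2,0.65,0],[0,0,0]],
    [-1,[-0.2,0.7,0],[0,0,0]],
    [-1,[-0.24,0.7,0.2],[0,0,0]],
    [-1,[0,0,0.5],[0,0,0]],
    [-1,[0,0,0.5],[0,0,0]],
    [-1,[0,0,0.25],[0,0,0]],
    [-1,[0,0,0],[0,0,0]],
  ],
)

```text
t: 19.38
ee_pos: [555.7, 179.2, 179.5]
orientation: [-0.164, -3.136, 0.001]
ft_force: [0.4, -0.3, -2.7]
width: 30.3
grasp_force: 30.0
```

```bash
python3 go.py 556.3 179.4 160 84
```

```text
t 19.375 pos [555.7 179.2 179.5] width 30.3 q6 -1.17 F [ 0.4 -0.3 -2.7]
shift/50 now-axes [-0.01  0.01  0.39]  after-turn axes [-0.01  0.    0.39]  turn/90 [-0.    -0.001  0.   ] [[-0.0, -0.0, 0.0], [0.0, -0.0, -2.0]]
```

Call:
apply_moves(
  targets=[
    [-1,[0,0,0.4],[0,0,0]],
    [-1,[0,0,0.3],[0,0,0]],
    [-1,[0,0,0.15],[0,0,0]],
    [-1,[0,0,0.15],[0,0,0]],
    [-1,[0,0,0],[0,0,0]],
  ],
)

```text
t: 20.0
ee_pos: [556.0, 179.4, 129.9]
orientation: [-0.164, -3.137, 0.0]
ft_force: [-0.0, 0.4, -3.1]
width: 29.8
grasp_force: 30.0
```

The pack's bottom is 8 mm inside the mouth with no contact force. Continuing down.

Call:
apply_moves(
  targets=[
    [-1,[0,0,0.2],[0,0,0]],
    [-1,[0,0,0.2],[0,0,0]],
    [-1,[0,0,0.2],[0,0,0]],
    [-1,[0,0,0.14],[0,0,0]],
    [-1,[0,0,0.05],[0,0,0]],
    [-1,[0,0,0],[0,0,0]],
  ],
)

```text
t: 20.75
ee_pos: [556.1, 179.4, 90.5]
orientation: [-0.164, -3.137, 0.0]
ft_force: [0.3, -0.3, -3.0]
width: 30.0
grasp_force: 30.0
```

Call:
apply_moves(
  targets=[
    [-1,[0,0,0.03],[0,0,0]],
    [-1,[0,0,0],[0,0,0]],
    [-0.1,[0,0,0],[0,0,0]],
    [-0.1,[0,0,0],[0,0,0]],
    [-0.1,[0,0,0],[0,0,0]],
    [-0.1,[0,0,-0.3],[0,0,0]],
    [-0.1,[0,0,-0.6],[0,0,0]],
    [-0.1,[0,0,-0.8],[0,0,0]],
  ],
)

```text
t: 21.75
ee_pos: [555.7, 179.3, 175.4]
orientation: [-0.164, -3.136, 0.001]
ft_force: [0.1, 0.2, 0.6]
width: 39.6
grasp_force: 0.0
```

Call:
apply_moves(
  targets=[
    [-0.1,[0,0,-0.8],[0,0,0]],
    [-0.1,[0,0,-0.8],[0,0,0]],
    [-0.1,[0,0,0],[0,0,0]],
  ],
)

```text
t: 22.12
ee_pos: [558.2, 180.0, 258.9]
orientation: [0.164, 3.13, 0.004]
ft_force: [0.1, 0.3, -0.7]
width: 39.2
grasp_force: 0.0
```

```bash
python3 go.py 560 -275 270 97; python3 - <<'E'
from h import *
d=grab("side"); K,V=d["camera_matrix"],d["view"]
print([(m["bbox"],round(m["score"],2)) for m in ctrl.masks_of("slim_pack","side")])
q=proj(K,V,place(box(64,30,75,125,-25,48),(577,129,-.105))); print("pred",q.min(0).round(),q.max(0).round())
E
```

```text
t 22.125 pos [558.2 180.  258.9] width 39.2 q6 -1.17 F [ 0.1  0.3 -0.7]
shift/50 now-axes [-0.99 -9.05 -0.24]  after-turn axes [ 1.07 -9.04 -0.22]  turn/90 [ 0.001  0.005 -0.144] [[0.0, 0.0, -0.14], [0.01, -0.0, 1.86]]
[([326.9, 147.2, 350.0, 165.5], 0.56)]
pred [326. 145.] [347. 164.]
```

The slim pack is seated. Its box in the side view matches the seated prediction. Next, over to the orange pack.

```bash
python3 go.py 612 -283 270 98
```

```text
t 22.225 pos [556.1 179.4 254.9] width 39.6 q6 -1.17 F [-0.   0.  -0.7]
shift/50 now-axes [-2.08 -9.08 -0.3 ]  after-turn axes [ 0.18 -9.31 -0.3 ]  turn/90 [ 0.     0.001 -0.156] [[0.0, 0.0, -0.16], [0.0, -0.0, 1.84]]
```

Call:
apply_moves(
  targets=[
    [0.2,[0,-0.4,-0.2],[0,0,0]],
    [0.5,[0,-0.8,0],[0,0,0]],
    [0.5,[0,-0.8,0],[0,0,0]],
    [0.5,[0,-0.8,0],[0,0,0]],
    [0.5,[0,-0.8,0],[0,0,0]],
    [0.5,[0,-0.8,0],[0,0,0]],
    [0.5,[0,-0.8,0],[0,0,0]],
    [0.5,[0,-0.8,0],[0,0,0]],
  ],
)

```text
t: 23.22
ee_pos: [523.4, -121.1, 263.7]
orientation: [-0.165, -3.135, -0.0]
ft_force: [0.4, -0.0, -0.1]
width: 66.0
grasp_force: 0.0
```

Call:
apply_moves(
  targets=[
    [0.5,[0,-0.8,0],[0,0,0]],
    [0.5,[0,-0.8,0],[0,0,0]],
    [0.5,[0,-0.8,0],[0,0,0]],
    [0.5,[-0.5,-0.4,0],[0,0,0]],
    [0.5,[-0.5,0,0],[0,0,-0.08]],
    [0.5,[-0.4,0,0],[0,0,-0.07]],
    [0.5,[0,0,0],[0,0,0]],
  ],
)

```text
t: 24.1
ee_pos: [579.5, -263.6, 263.2]
orientation: [0.204, -3.133, -0.001]
ft_force: [0.3, -0.6, -0.1]
width: 66.0
grasp_force: 0.0
```

```bash
python3 go.py 613 -283 270 98; python3 - <<'E'
from wfit import *
D=wfit("wide_pack",46,(613.3,-283,.14),0,0); d=D["wrist"]; cv2.imwrite("pics/w5.png",d["pixels"])
for m in ctrl.masks_of("wide_pack","wrist"):
    c=d["pixels"][m["region"]].mean(0); b=np.round(m["bbox"]); print(b,round(m["score"],2),"bgr",c.round())
E
```

```text
t 24.1 pos [ 579.5 -263.6  263.2] width 66.0 q6 -2.15 F [ 0.3 -0.6 -0.1]
shift/50 now-axes [-0.61 -0.47 -0.14]  after-turn axes [-0.61 -0.48 -0.14]  turn/90 [ 0.001 -0.001 -0.006] [[0.0, -0.0, -0.01], [-0.0, -0.0, 1.99]]
wrist pred [299. 197.] bbox [272. 167. 318. 239.] 0.97 off 7
top pred [412. 174.] bbox [366. 157. 392. 179.] 0.56 off 33
side pred [357. 292.] bbox [344. 275. 370. 309.] 0.59 off 0
['wrist'] [ 613.5 -284.1] 10.8 0.042
['top'] [ 634.  -177.2] 4.0 0.389
['side'] [ 613.5 -283.1] 1.5 0.121
['wrist', 'top', 'side'] [ 613.9 -283.9] 12.2 2.461
[272. 167. 318. 239.] 0.97 bgr [71. 68. 65.]
[422. 132. 510. 187.] 0.92 bgr [134.  70. 110.]
[179. 194. 248. 271.] 0.86 bgr [126.  68. 105.]
[345. 190. 417. 250.] 0.79 bgr [129.  70. 106.]
[177.  84. 260. 163.] 0.71 bgr [ 87. 194. 194.]
```

```bash
python3 - <<'E'
from h import *
d=grab("wrist"); K,V=d["camera_matrix"],d["view"]
c0=np.array([613.5,-284.1]); a=np.radians(10.8); A=np.array([[np.cos(a),np.sin(a)],[-np.sin(a),np.cos(a)]])
for m in ctrl.masks_of("wide_pack","wrist"):
    b=m["bbox"]; p0=ray(K,V,((b[0]+b[2])/2,(b[1]+b[3])/2),50)
    x,f=fit([(K,V,m["region"].astype(np.float32))],[box(64,46,0,100)],(p0[0],p0[1],np.arange(0,3.1,.6)))
    P=place(box(64,46,0,0),x)[::2,:2]
    print(d["pixels"][m["region"]].mean(0).round(),x[:2].round(1),np.degrees(x[2]).round(),round(f,3),"corners in pack frame",((P-c0)@A.T).round().tolist())
E
```

```text
[ 88. 194. 194.] [ 533.2 -377.8] 39.0 0.068 corners in pack frame [[-114.0, -112.0], [-136.0, -72.0], [-57.0, -82.0], [-79.0, -42.0]]
[134.  71. 110.] [534.7 -94.4] 103.0 0.049 corners in pack frame [[-18.0, 170.0], [-64.0, 168.0], [-20.0, 234.0], [-66.0, 232.0]]
[69. 66. 64.] [ 612.4 -284.5] 190.0 0.056 corners in pack frame [[31.0, 22.0], [31.0, -24.0], [-33.0, 23.0], [-33.0, -23.0]]
[125.  67. 105.] [ 666.3 -384.8] 4.0 0.143 corners in pack frame [[-2.0, -128.0], [4.0, -82.0], [62.0, -136.0], [68.0, -90.0]]
[130.  71. 106.] [ 631.6 -182.4] 57.0 0.394 corners in pack frame [[32.0, 57.0], [-2.0, 89.0], [76.0, 104.0], [42.0, 136.0]]
```

Nearest neighbours: a purple corner about 57 mm away and a yellow corner about 80 mm back. With the jaws 66 mm open, the fingers reach ±46 mm, so they clear both.

```bash
python3 go.py 613.2 -284.2 63 100.8
```

```text
t 24.55 pos [ 579.6 -263.   264.4] width 66.3 q6 -2.15 F [ 0.8  0.  -0. ]
shift/50 now-axes [-0.61 -0.51  4.03]  after-turn axes [-0.58 -0.54  4.03]  turn/90 [-0.     0.    -0.037] [[-0.0, 0.0, -0.04], [0.0, 0.0, 1.96]]
```

Call:
apply_moves(
  targets=[
    [0.5,[-0.31,-0.26,0],[0,0,0]],
    [0.5,[-0.3,-0.25,0],[0,0,0]],
    [0.5,[0,0,0.5],[0,0,-0.037]],
    [0.5,[0,0,0.8],[0,0,0]],
    [0.5,[0,0,0.8],[0,0,0]],
    [0.5,[0,0,0.3],[0,0,0]],
    [0.5,[0,0,0],[0,0,0]],
  ],
)

```text
t: 25.42
ee_pos: [613.2, -284.1, 143.7]
orientation: [0.296, -3.126, -0.001]
ft_force: [-0.5, 0.2, -0.7]
width: 66.0
grasp_force: 0.0
```

```bash
python3 go.py 613.2 -284.2 63 100.8;  python3 - <<'E'
from wfit import *
D=wfit("wide_pack",46,(613.3,-284,.185),0,0)
E
```

```text
t 25.425 pos [ 613.2 -284.1  143.7] width 66.0 q6 -2.21 F [-0.5  0.2 -0.7]
shift/50 now-axes [-0.   -0.    1.61]  after-turn axes [-0.   -0.    1.61]  turn/90 [ 0.001 -0.001  0.   ] [[0.0, -0.0, 0.0], [0.0, 0.0, -2.0]]
wrist pred [318. 200.] bbox [284. 158. 349. 262.] 0.83 off 10
top pred [413. 174.] bbox [402. 160. 421. 184.] 0.54 off 2
side pred [357. 292.] bbox [365. 306. 396. 345.] 0.75 off 41
['wrist'] [ 613.5 -284.6] 10.9 0.045
['top'] [ 575.9 -249.6] 31.9 10.011
['wrist', 'top'] [ 611.8 -280.3] 26.9 10.585
```

Aligned: (613.5,−284.6), yaw 10.9°. Descend and grip.

Call:
apply_moves(
  targets=[
    [0.5,[0,0,0.4],[0,0,0]],
    [0.5,[0,0,0.6],[0,0,0]],
    [0.5,[0,0,0.4],[0,0,0]],
    [0.5,[0,0,0.2],[0,0,0]],
    [-1,[0,0,0],[0,0,0]],
    [-1,[0,0,0],[0,0,0]],
    [-1,[0,0,0],[0,0,0]],
    [-1,[0,0,0],[0,0,0]],
  ],
)

```text
t: 26.72
ee_pos: [614.1, -284.5, 65.1]
orientation: [-0.296, 3.126, -0.001]
ft_force: [0.5, 0.8, 2.1]
width: 45.8
grasp_force: 29.9
```

Call:
apply_moves(
  targets=[
    [-1,[0,0,0],[0,0,0]],
    [-1,[0,0,-0.3],[0,0,0]],
    [-1,[0,0,-0.6],[0,0,0]],
    [-1,[0,0,-0.8],[0,0,0]],
    [-1,[0,0,-0.8],[0,0,0]],
    [-1,[0,0,-0.8],[0,0,0]],
    [-1,[0,0,-0.5],[0,0,0]],
    [-1,[0,0,0],[0,0,0]],
  ],
)

```text
t: 27.72
ee_pos: [614.2, -284.7, 256.7]
orientation: [-0.296, 3.124, -0.003]
ft_force: [-0.7, -0.9, -4.6]
width: 46.2
grasp_force: 29.9
```

```bash
python3 go.py 500 -20 253 84
```

```text
t 27.725 pos [ 614.2 -284.7  256.7] width 46.2 q6 -2.21 F [-0.7 -0.9 -4.6]
shift/50 now-axes [1.25 5.63 0.06]  after-turn axes [2.83 5.03 0.07]  turn/90 [-0.001  0.002  0.187] [[-0.0, 0.0, 0.19], [-0.0, -0.0, -1.81]]
```

Call:
apply_moves(
  targets=[
    [-1,[0.2,0.4,0],[0,0,0.09]],
    [-1,[0.4,0.7,0],[0,0,0.097]],
    [-1,[0.4,0.75,0],[0,0,0]],
    [-1,[0.4,0.75,0],[0,0,0]],
    [-1,[0.4,0.75,0],[0,0,0]],
    [-1,[0.4,0.75,0],[0,0,0]],
    [-1,[0.3,0.7,0],[0,0,0]],
    [-1,[0,0.3,0],[0,0,0]],
  ],
)

```text
t: 28.72
ee_pos: [502.7, -22.2, 252.8]
orientation: [-0.162, -3.134, -0.0]
ft_force: [0.0, -0.7, -3.4]
width: 45.8
grasp_force: 30.0
```

Call:
apply_moves(
  targets=[
    [-1,[0,0,0],[0,0,0]],
  ],
)

```text
t: 28.85
ee_pos: [504.7, -23.2, 253.5]
orientation: [-0.162, -3.137, 0.0]
ft_force: [0.9, -0.3, -3.6]
width: 45.7
grasp_force: 30.0
```

```bash
python3 go.py 546.2 83.9 182 84; python3 - <<'E'
from bay import *
d=grab("wrist"); e=ctrl.get_obs()["ee_pos"]; K,V=d["camera_matrix"],d["view"]; zb=e[2]-65.1
P=np.array([[-32,-23,zb],[-32,23,zb]])
for dx in(0,1,2): print(dx,proj(K,V,place(P,(e[0]+dx*.995,e[1]-dx*.105,-.105))).round(1).tolist())
g=d["pixels"].astype(float).sum(2); dcol=np.diff(g[155:200,310:324].mean(1)); print([(156+i,round(v)) for i,v in enumerate(dcol) if abs(v)>40])
for r in(176,182):
    dr=np.diff(g[r-1:r+2,260:375].mean(0)); i,j=dr[:55].argmin(),55+dr[55:].argmax(); print(r,261+i,261+j)
E
```

```text
t 28.85 pos [504.7 -23.2 253.5] width 45.7 q6 -1.54 F [ 0.9 -0.3 -3.6]
shift/50 now-axes [-0.61  2.22  1.43]  after-turn axes [-0.6   2.22  1.43]  turn/90 [-0.    -0.001  0.001] [[-0.0, -0.0, 0.0], [0.0, -0.0, -2.0]]
0 [[286.4, 169.6], [347.9, 169.7]]
1 [[286.4, 170.9], [347.8, 171.0]]
2 [[286.4, 172.2], [347.8, 172.3]]
[(160, -49), (171, -388), (172, -98), (173, 107), (183, 380), (184, -369), (185, -93), (191, 71)]
176 263 349
182 283 351
```

The held pack sits about as the slim one did, with an offset of roughly 0 mm. Target (546.8,83.9).

Call:
apply_moves(
  targets=[
    [-1,[-0.15,0.5,0],[0,0,0]],
    [-1,[-0.17,0.6,0],[0,0,0]],
    [-1,[-0.17,0.6,0],[0,0,0]],
    [-1,[-0.12,0.52,0.2],[0,0,0]],
    [-1,[0,0,0.5],[0,0,0]],
    [-1,[0,0,0.5],[0,0,0]],
    [-1,[0,0,0.25],[0,0,0]],
    [-1,[0,0,0],[0,0,0]],
  ],
)

```text
t: 29.9
ee_pos: [546.4, 82.7, 180.8]
orientation: [-0.166, -3.135, 0.001]
ft_force: [0.0, -0.5, -3.4]
width: 45.8
grasp_force: 30.0
```

```bash
python3 go.py 546.8 83.9 132 84
```

```text
t 29.9 pos [546.4  82.7 180.8] width 45.8 q6 -1.34 F [ 0.  -0.5 -3.4]
shift/50 now-axes [-0.01  0.03  0.98]  after-turn axes [-0.01  0.03  0.98]  turn/90 [-0.    -0.001 -0.001] [[-0.0, -0.0, -0.0], [-0.0, 0.0, 2.0]]
```

Call:
apply_moves(
  targets=[
    [-1,[-0.01,0.02,0.4],[0,0,0]],
    [-1,[0,0,0.3],[0,0,0]],
    [-1,[0,0,0.14],[0,0,0]],
    [-1,[0,0,0.14],[0,0,0]],
    [-1,[0,0,0],[0,0,0]],
  ],
)

```text
t: 30.52
ee_pos: [547.0, 84.4, 132.5]
orientation: [-0.164, -3.137, 0.0]
ft_force: [0.4, 0.5, -4.3]
width: 45.8
grasp_force: 30.0
```

The bottom is at 67 mm, inside the mouth and free of contact. Continuing down.

Call:
apply_moves(
  targets=[
    [-1,[0,0,0.2],[0,0,0]],
    [-1,[0,0,0.2],[0,0,0]],
    [-1,[0,0,0.2],[0,0,0]],
    [-1,[0,0,0.14],[0,0,0]],
    [-1,[0,0,0.06],[0,0,0]],
    [-1,[0,0,0],[0,0,0]],
  ],
)

```text
t: 31.28
ee_pos: [547.2, 84.5, 92.5]
orientation: [-0.164, -3.137, 0.0]
ft_force: [-0.5, -0.2, -3.9]
width: 45.9
grasp_force: 30.0
```

Call:
apply_moves(
  targets=[
    [-1,[0,0,0.03],[0,0,0]],
    [-1,[0,0,0],[0,0,0]],
    [0.25,[0,0,0],[0,0,0]],
    [0.25,[0,0,0],[0,0,0]],
    [0.25,[0,0,0],[0,0,0]],
    [0.25,[0,0,-0.3],[0,0,0]],
    [0.25,[0,0,-0.6],[0,0,0]],
    [0.25,[0,0,-0.8],[0,0,0]],
  ],
)

```text
t: 32.28
ee_pos: [546.7, 84.4, 177.4]
orientation: [-0.164, -3.136, 0.0]
ft_force: [-0.1, 1.1, 1.3]
width: 54.9
grasp_force: 0.0
```

Call:
apply_moves(
  targets=[
    [0.25,[0,0,-0.8],[0,0,0]],
    [0.25,[0.6,0,-0.4],[0,0,0]],
    [0.25,[0.8,-0.4,0],[0,0,0]],
    [0.25,[0.5,-0.6,0],[0,0,0]],
    [0.25,[0,0,0],[0,0,0]],
    [0.25,[0,0,0],[0,0,0]],
  ],
)

```text
t: 33.02
ee_pos: [448.5, 44.8, 237.2]
orientation: [0.165, 3.135, 0.001]
ft_force: [0.9, -0.4, -0.4]
width: 55.0
grasp_force: 0.0
```

```bash
python3 - <<'E'
from h import *
s=grab("side"); t=grab("top"); K,V=s["camera_matrix"],s["view"]; o=ctrl.get_obs(); print(o["t"],o["ee_pos"].round(1),o["ft_force"].round(1))
for l,sy,off in(("slim_pack",30,48),("wide_pack",46,-48)):
    q=proj(K,V,place(box(64,sy,75,125,-25,off),(577,129,-.105))); print(l,"pred",q.min(0).round(),q.max(0).round(),[(np.round(m["bbox"]),round(m["score"],2)) for m in ctrl.masks_of(l,"side")])
cv2.imwrite("pics/end.png",np.hstack([cv2.resize(s["pixels"][80:230,270:420],(560,560),interpolation=cv2.INTER_CUBIC)]))
h=[ctrl.pinpoint("cover_handle","side")[:1],ctrl.pinpoint("cover_handle","top")[:1]]; print(h)
if all(h): print(tri([(K,V,h[0][0]["xy"]),(t["camera_matrix"],t["view"],h[1][0]["xy"])]))
E
```

```text
33.125 [448.6  45.  236.7] [0.3 0.3 0.5]
slim_pack pred [326. 145.] [347. 164.] [(array([307., 122., 328., 146.]), 0.65), (array([326., 147., 349., 165.]), 0.57)]
wide_pack pred [322. 165.] [345. 189.] [(array([352., 238., 377., 279.]), 0.95), (array([321., 165., 343., 191.]), 0.85), (array([362., 309., 397., 344.]), 0.79), (array([318., 215., 340., 252.]), 0.72), (array([313., 304., 344., 346.]), 0.66)]
[[{'xy': [373.6, 119.7], 'score': 0.82}], [{'xy': [273.0, 140.6], 'score': 0.91}]]
(array([655.46059215, 119.12884745, 298.6942517 ]), np.float64(0.0824410913203143))
```

View pics/end.png

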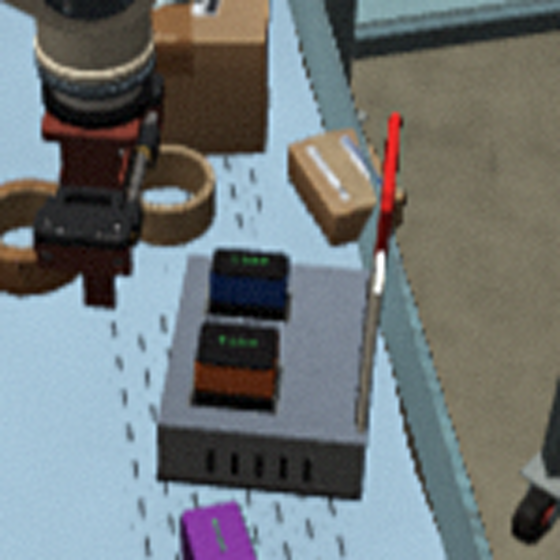

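The end view shows both packs seated upright, blue at (250,285) and orange at (237,365). The cover stands straight up at (385,270), and the gripper is clear. Handing in.

```bash
python3 -c "
from workcell import ctrl;print(ctrl.close_job())"
```

```text
the job is handed in; nothing more can be done
None
```

I handed the job in at about 33 s: the cover stands straight up, both batteries look fully seated in their own bays in the last side view, and the gripper is clear; the hand-in returned no verdict.

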